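# Reset the peak hand of the torque tester

## Robot

A 6-joint arm with a two-finger parallel gripper is mounted at the origin on the work surface. World frame = base frame: x ahead of the robot, y to its left, z up, the work surface at z = 0. Lengths are in m, angles in degrees, forces in N, time in s.
With the tool pointing down it reaches from about 0.375 to 0.9 m from the base axis. Payload 3.1 kg.
Tool frame: the origin (TCP) lies between the finger pads; the fingertips stand 11 mm ahead of it and the grasp point (between the pads) lies 8 mm behind it; z points along the fingers, y is the direction in which the jaws open and shut (so a half turn about z gives the same grasp; the last joint's range is limited). The gripper opens to 87 mm and grips with 3 to 60 N. Pads are 19 mm wide; open, the fingers measure 117 mm over their backs; the gripper's body (75 mm by 190 mm) begins 51 mm behind the grasp point.
Start: joints at [54.861, 30.224, 82.088, -0, 67.689, -10.227], TCP at [0.263, 0.567, 0.234] pointing down, gripper open.
Joint ranges: [-176.69, 176.69], [-43.24, 126.21], [12.49, 139.97], [-82, 262], [0, 151.66], [-163.58, 163.58]. Speed limits (degrees/s): [159.86, 159.86, 180, 180, 180, 180].

## Interface

Orientations are given as [roll, pitch, yaw] about the fixed x, y, z axes, in that order (R = Rz(yaw) Ry(pitch) Rx(roll)).
In Python, from cell import bot gives the robot as it stands.
- The arm moves only by the tool servo_tool, never from a script. Its argument "motion" is text: rows parted by semicolons, each of 7 numbers parted by spaces: the gripper's target within -1 to 1 (shut at 1, half-way at 0, fully open at -1), then the shift along the tool's x, y, z in mm, then the turn, a rotation vector about the tool's x, y, z in degrees. In form: hand x y z rx ry rz; .... A call has 1 to 20 rows; each row is the pose to reach, as a shift and turn from the pose measured when the call began, along the tool's axes at that moment; what a row does not reach only later rows make up. A row lasts 1/10 s, in which the tool goes at most 50 mm and 8.59 degrees, less where a joint would pass 70% of its speed; a pose out of reach is approached as far as the arm can. A call with a gripper value outside its range is refused whole. The fingers move at their own pace and stop on an object; "grip_force" is the grip in N (left out, the last holds). Time passes only in rows, so rows that repeat a pose let the fingers close. It gives the time, the measured TCP pose, the force and the opening at its end, in the units of the state.
- bot.observe(): the state, without advancing time (a new reading comes with each control period).
- bot.read_camera(name): name is "scene" or "top" or "wrist"; returns the picture (400x640x3 uint8, red, green, blue); there is no depth.
- bot.calibration(name): a dict with "vertical_fov" (degrees; the focal length in pixels is half the picture's height over the tangent of half this angle, whatever the lens; pixels are square), "cx", "cy" (the principal point, pixels), "D" ([k1, k2, p1, p2, k3] as OpenCV has them; the pictures are not rectified), "origin" and "attitude" of the camera in the world; the wrist camera has in their place "mount" (4x4, takes a point from camera to tool coordinates, whose origin is the TCP and whose axes are the flange's). Camera axes: x right, y up, looking along -z (the intrinsics and any distortion apply to the point x, -y, -z); pixel columns grow to the right and rows downward; lengths in m; the calibration is good to about 2 mm. A picture is of the moment at which its call begins: read the wrist's pose just before it. calibration takes no time and is no camera call.
- bot.hand_in(): hands the job in, once; it reports no verdict.
Trained networks look in the newest picture that a camera, given by its name, has taken for a name from the list of things; names that differ only in an ending like _2 or _b are one class to them, and where a whole thing is asked for, a point or a joint stands for the part that bears it (a point fixed in the world has none). Each returns a list of dicts, best first, with "confidence" (0 to 1); they miss things now and then, are a little off and sometimes report something else, mostly with a low value. They report only what shows in the picture. A call takes as long as a camera call.
- bot.look_for(query, camera): "bbox" ([left, top, width, height] in pixels, round what is visible of it).
- bot.outline_of(query, camera): "region" (400x640 bool, what is visible of it) and "bbox" ([left, top, width, height] in pixels, round what is visible of it).
- bot.place_of(query, camera): "point" ([column, row] in pixels: a listed point, or the origin of a listed thing).
The state is a dict: "time": time; "joints": joint angles; "joint_velocities": joint speeds; "joint_efforts": joint torques, N m; "tool_pos": TCP position; "ee_rot": TCP orientation; "ft_force": force on the tool from outside, world axes, zero at the start; "moment": the same for the moment, N m; "gripper_width": opening from 0.0 (shut) to 1.0 (fully open).
Only numpy, scipy, OpenCV 4.12 (cv2) and the standard library are available. Lean on these libraries where they do the work, as an engineer would, in place of code of your own. Each camera call takes 0.05 s, during which the arm holds its last target.

## Task

Get the bench torque tester ready for the next wrench: raise its half-dropped stiff lid until it stands a little past upright, about 100 degrees open, and leave it there. Then, with the fingertips, push the peak hand back round the dial to its zero stop and press it firmly home against the stop with about a kilo of push for a second; do not force or squeeze it hard. Finish with the lid still standing and the hand at zero, and leave the other things on the bench where they are.

Things in the scene. Friction and masses are not known exactly. Their poses are not given: they have to be found in the camera images.
- tester: the torque tester, a grey painted case fixed to the bench, 180 mm deep (its x), 200 mm wide (its y), 56 mm high. Origin: centre of its underside; z up; -x is its front (robot side), the lid hinge is on its far (+x) top rim. A round white dial (148 mm across, face 60 mm above the bench) lies on top, centred 20 mm in front of the origin. A square drive stub sticks out 32 mm from its -y side
- dial_center (a point): centre of the dial, on its face, 60 mm above the bench: the pivot of the peak hand. Axes as the tester
- peak_hand (a joint): angle of the peak hand in rad from its zero stop: 0 is hard against the stop, grows clockwise seen from above, up to 3.4. In the tester's frame the hand points from the pivot in the direction 2.45 rad minus this value (counted anticlockwise from +x), so at zero it points to the front left. A stiff pivot holds it where it is left (some 2 N at the fin to move it)
- reset_bar: the peak hand: a flat dark steel arm 95 mm long with an upright flat fin near its end to push on. Origin on the pivot at the dial face; x along the hand towards its pointing end, z up. The fin reaches from 28 to 68 mm from the pivot, is 8 mm thick, and from 4 to 38 mm above the dial face (its top is 98 mm above the bench). Fingers need only the upper 25 mm of the fin
- fin_top (a point): middle of the fin's top edge, 48 mm from the pivot, 98 mm above the bench
- lid (a joint): opening angle of the lid in rad: 0 shut, 1.57 upright, up to 2.5. The hinge is stiff and holds the lid at any angle (about 4 N at the tab to raise it). The lid is a shallow grey shell 180 mm from hinge to front, 200 mm wide, 44 mm deep, open below
- lid_hinge (a point): middle of the lid's hinge line, 60 mm above the bench, at the far rim of the case; the line runs along the tester's y
- lid_tab (a point): underside of the steel finger tab that sticks out from the middle of the lid's front lower edge, in the plane of the lid's lower rim, 202 mm from the hinge line. The tab is 80 mm wide, 4 mm thick and sticks out 40 mm (180 to 220 mm from the hinge line). x points from the tab to the hinge, z out of the top of the lid
- mug: white ceramic mug with brass wood screws, 82 mm across, 95 mm high, loose; origin at the middle of its underside. Bystander
- plug_socket: chrome spark plug socket standing on end, 26 mm across, 66 mm high, loose; origin at the middle of its underside. Bystander
- hinge_pin: steel hinge pin lying down, 120 mm long along its x, 16 mm high, loose; origin at the middle of its underside. Bystander
- tin: small enamel tin, 109 x 79 x 46 mm, loose; origin at the middle of its underside. Bystander
- wrench: steel wrench lying flat, 190 mm long along its x, loose. Bystander
- screwdriver: screwdriver lying flat, 200 mm long along its x, loose. Bystander
- zero_stop (a point): top of the zero stop, an upright steel post on the dial, 12 mm thick, 18 mm above the dial face, 48 mm from the pivot; at zero the fin's anticlockwise side rests against it

How it is judged (in metres and radians):
On the way, in this order (a step that is already met when the one before it is completed fails the run):
1. the lid is raised to about 100 degrees (88 to 112) (value of joint lid between 1.536 and 1.955 rad), for 0.3 s.
2. the peak hand is at its zero stop and pressed against it by the fingers with more than 6 N for 0.3 s (value of joint peak_hand below 0.05 rad and contact force between the fingers and reset_bar above 6 N), for 0.3 s.
At the end, for the whole second after the job is handed in: The lid stands still at 88 to 112 degrees (1.536 to 1.955 rad) and the peak hand is within 0.05 rad (3 degrees) of its zero stop (all of step 1 and value of joint peak_hand below 0.05 rad and velocity of joint lid between -0.05 and 0.05 rad/s); the robot touches nothing.
It fails at once if the peak hand is pushed or squeezed with more than 22 N (contact force between anything else and reset_bar above 22 N).
It fails at once if another thing on the bench is shifted by more than 25 mm (distance of any of mug, plug_socket, hinge_pin, tin, wrench, screwdriver from where it was at the start of the episode above 0.025 m).
It also fails if it takes over 69 s, if anything falls off the work surface, if the arm or the gripper's body presses on something with over 40 N, if the wrist force passes 120 N, or if a joint passes its speed limit or range.

## Working session

There is one attempt and no reset: what is moved stays moved. The work goes in short steps, Python scripts to look and compute and a tool call to move; the robot and the scene stay as the last step left them, time stands still between calls to the robot, and variables do not carry over. Pictures are saved under pics/ and viewed, and the job is handed in when it is done.

Besides the shell and the picture viewer there is one more tool, called after ">>>" by a JSON object that holds its "fn" and its "kwargs", one argument or row to a line. servo_tool: Moves the arm, as the interface text tells. Its arguments: {"type":"object","properties":{"motion":{"type":"string"},"grip_force":{"type":"number"}},"required":["motion"]}

```bash
mkdir -p pics; ls; python3 - <<'E'
from cell import bot
import cv2,json
for n in ["scene","top","wrist"]:
    im=bot.read_camera(n); cv2.imwrite(f"pics/{n}0.png",im[:,:,::-1]); print(n,bot.calibration(n))
print(bot.observe())
for n in ["scene","top"]:
    for q in ["dial_center","fin_top","lid_hinge","lid_tab","zero_stop","tester"]:
        r=bot.place_of(q,n); print(n,q,[(x["point"],round(x["confidence"],2)) for x in r[:2]])
E
```

```text
pics
scene {'vertical_fov': 55.56926349841134, 'cx': 317.35640535692454, 'cy': 198.23004708934448, 'D': array([-0.08097606,  0.        ,  0.        ,  0.        ,  0.        ]), 'origin': array([ 1.06160604, -0.19530078,  0.95131703]), 'attitude': array([34.20435841, -0.20552905, 68.48668188])}
top {'vertical_fov': 47.94339765702877, 'cx': 315.5254453875138, 'cy': 210.24756424717086, 'D': array([-0.08243594,  0.        ,  0.        ,  0.        ,  0.        ]), 'origin': array([0.21379928, 0.03058121, 1.28008372]), 'attitude': array([ 13.13073118,   0.19869323, -89.93038415])}
wrist {'vertical_fov': 65.56472698900664, 'cx': 314.13477024431694, 'cy': 198.84404816772906, 'D': array([-0.00025182,  0.        ,  0.        ,  0.        ,  0.        ]), 'mount': array([[-3.42795406e-04,  9.58186002e-01,  2.86145886e-01,
         7.83169491e-02],
       [ 9.99999860e-01,  4.43463182e-04, -2.87003447e-04,
         3.20481552e-04],
       [-4.01897850e-04,  2.86145748e-01, -9.58186020e-01,
        -1.52158103e-01],
       [ 0.00000000e+00,  0.00000000e+00,  0.00000000e+00,
         1.00000000e
[... 429 characters left out ...]
, 0.56642057, 0.23279147]), 'ee_rot': array([-1.79907271e+02, -1.59393863e-02,  1.55087339e+02]), 'ft_force': array([0.12128408, 0.38885955, 0.27079662]), 'moment': array([ 0.01737841,  0.02799273, -0.00303928]), 'gripper_width': 1.0010796039632759}
scene dial_center [([364.3, 148.0], 0.23)]
scene fin_top [([340.6, 230.0], 0.25)]
scene lid_hinge [([340.0, 229.1], 0.76)]
scene lid_tab [([320.2, 158.3], 0.9), ([366.7, 150.0], 0.47)]
scene zero_stop []
scene tester [([327.3, 216.8], 0.56)]
top dial_center [([309.2, 207.7], 0.61)]
top fin_top []
top lid_hinge [([310.6, 167.2], 0.82), ([307.5, 207.3], 0.68)]
top lid_tab [([307.8, 209.6], 0.78)]
top zero_stop [([300.4, 220.1], 0.84)]
top tester []
```

View pics/scene0.png

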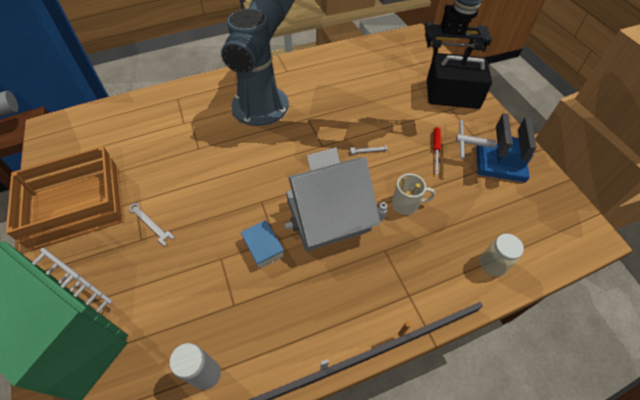

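View pics/top0.png

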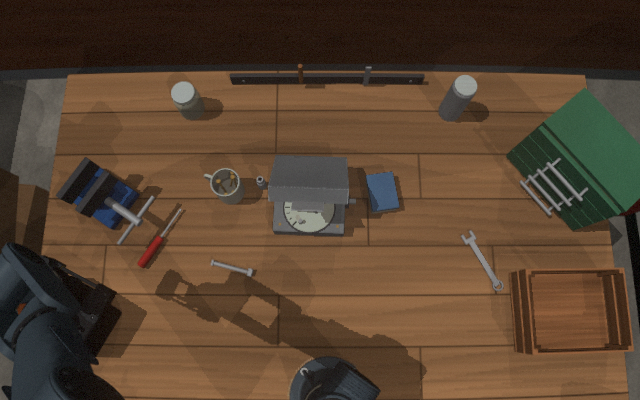

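View pics/wrist0.png

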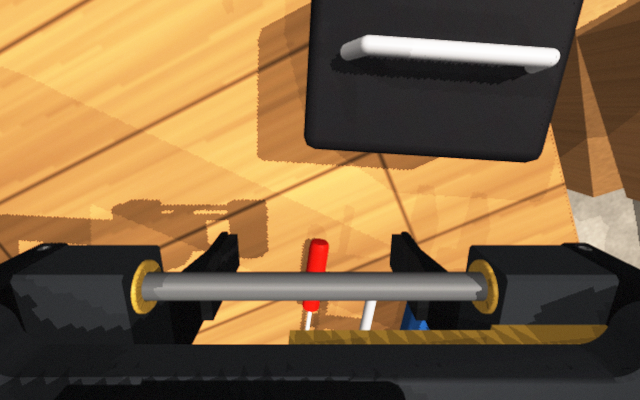

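```bash
cat > h.py <<'E'
import numpy as np,cv2
from scipy.spatial.transform import Rotation as Ro
from cell import bot
def cam(n,obs=None):
    c=bot.calibration(n); f=200/np.tan(np.radians(c["vertical_fov"]/2))
    K=np.array([[f,0,c["cx"]],[0,f,c["cy"]],[0,0,1]])
    if "mount" in c:
        o=obs or bot.observe(); T=np.eye(4);T[:3,:3]=Ro.from_euler('xyz',o["ee_rot"],degrees=True).as_matrix();T[:3,3]=o["tool_pos"]
        M=T@c["mount"]; R=M[:3,:3];p=M[:3,3]
    else: R=Ro.from_euler('xyz',c["attitude"],degrees=True).as_matrix();p=c["origin"]
    return K,c["D"],R@np.diag([1,-1,-1]),np.array(p)
def proj(n,P,obs=None):
    K,D,R,p=cam(n,obs); r=cv2.projectPoints(((np.atleast_2d(P)-p)@R)[:,None],np.zeros(3),np.zeros(3),K,D)[0]; return r[:,0]
def ray(n,uv,z,obs=None):
    K,D,R,p=cam(n,obs); q=cv2.undistortPoints(np.array(uv,float).reshape(-1,1,2),K,D)[:,0]
    d=np.c_[q,np.ones(len(q))]@R.T; return p+d*((z-p[2])/d[:,2])[:,None]
E
python3 - <<'E'
from h import *
im=cv2.imread("pics/top0.png"); cv2.imwrite("pics/topz.png",cv2.resize(im[140:250,190:410],None,fx=3.6,fy=3.6,interpolation=cv2.INTER_CUBIC))
im=cv2.imread("pics/scene0.png"); cv2.imwrite("pics/scenez.png",cv2.resize(im[130:270,230:450],None,fx=3.6,fy=3.6,interpolation=cv2.INTER_CUBIC))
print(ray("top",[[310,212]],.06),ray("top",[[273.5,234],[344.5,235]],.056))
E
```

```text
[[0.49339385 0.05052912 0.06      ]] [[ 0.43188091  0.15124797  0.056     ]
 [ 0.42922229 -0.04488284  0.056     ]]
```

View pics/topz.png

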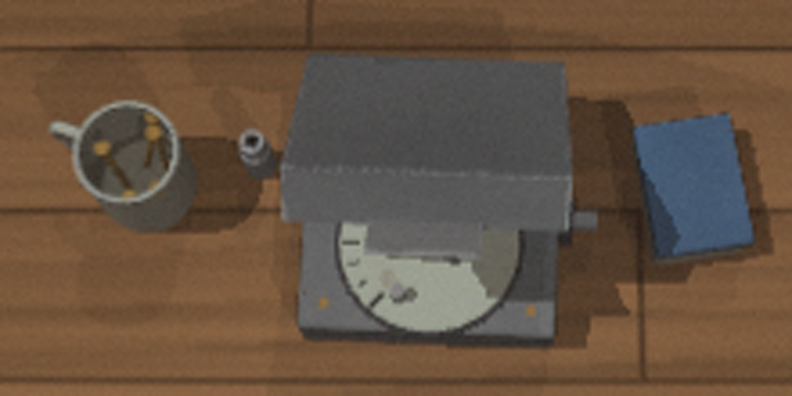

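View pics/scenez.png

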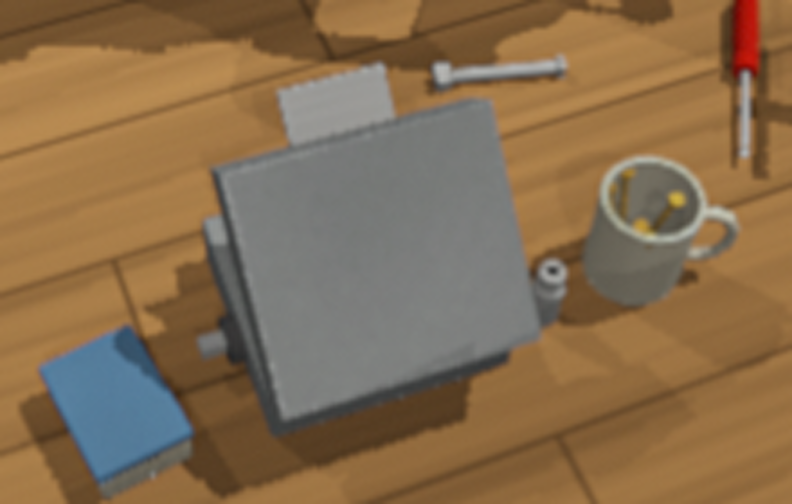

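```bash
cat > fit.py <<'E'
from h import *
from scipy.optimize import least_squares
def T(p,P):
    x,y,w=p[:3]; c,s=np.cos(w),np.sin(w); P=np.atleast_2d(P).astype(float)
    return np.c_[x+c*P[:,0]-s*P[:,1],y+s*P[:,0]+c*P[:,1],P[:,2]]
def L(th,r,y,n): return [.09-r*np.cos(th)+n*np.sin(th),y,.06+r*np.sin(th)+n*np.cos(th)]
def model(p):
    th=p[3]
    a=T(p,[[-.09,.1,.056],[-.09,-.1,.056],L(th,.18,.1,.044),L(th,.18,-.1,.044),L(th,.18,.1,0),L(th,.18,-.1,0),L(th,.22,.04,0),L(th,.22,-.04,0)])
    b=T(p,[L(th,.18,.1,.044),L(th,.18,-.1,.044),L(th,0,.1,.044),L(th,0,-.1,.044),L(th,.22,.04,0),L(th,.22,-.04,0)])
    return a,b
za=np.array([[302,326],[553,334],[285,167],[570,178],[284,218],[570,229],[367,250],[478,260]])/3.6+[190,140]
# scene: viewed from far side; +y is right, hinge near
zb=np.array([[490,100],[215,170],[540,335],[275,430],[384,65],[279,93]])/3.6+[230,130]
def res(p):
    a,b=model(p); return np.r_[(proj("top",a)-za).ravel(),(proj("scene",b)-zb).ravel()]
r=least_squares(res,[.52,.05,0,1.0],loss="soft_l1"); 
if __name__=="__main__":
    p=r.x;print(p,np.degrees(p[2:]));print(res(p).reshape(-1,2).round(1)); print("tab",T(p,L(p[3],.202,0,0)),"hinge",T(p,[.09,0,.06]),"dial",T(p,[-.02,0,.06]))
E
python3 fit.py
```

```text
[ 0.53136491  0.05062201 -0.0487924   0.75476605] [-2.79559886 43.24490899]
[[-1.6 -1.7]
 [ 0.8 -0.4]
 [-0.8 -1.1]
 [ 1.1 -0.3]
 [-0.1 -0.2]
 [-0.2  0.5]
 [-0.7  0.8]
 [ 1.1 -0.4]
 [-0.3 -0.4]
 [ 0.3  0.1]
 [ 0.1  1.2]
 [ 1.1 -3.2]
 [-1.2 -0.5]
 [-1.4 -0.9]]
tab [[0.47428968 0.05340905 0.19839389]] hinge [[0.6212578  0.04623243 0.06      ]] dial [[0.51138871 0.05159747 0.06      ]]
```

```bash
cat >> h.py <<'E'
def Rt(tilt,yaw,flip=False): # tool z=(sin t,0,-cos t) rotated by yaw ; tool x toward robot
    t=np.radians(tilt);s,c=np.sin(t),np.cos(t)
    return Ro.from_euler('z',yaw,degrees=True).as_matrix()@np.array([[-c,0,s],[0,1,0],[-s,0,-c]])
def cmd(P,R,o=None):
    o=o or bot.observe(); R0=Ro.from_euler('xyz',o["ee_rot"],degrees=True).as_matrix()
    return (R0.T@(np.array(P)-o["tool_pos"])*1000).round(1), Ro.from_matrix(R0.T@R).as_rotvec(degrees=True).round(1)
E
python3 - <<'E'
from h import *
o=bot.observe();print(cmd([.40,.055,.27],Rt(0,-2.8)),cmd([.42,.055,.23],Rt(48,-2.8)))
E
```

```text
(array([-339.6, -406.6,  -36.4]), array([ -0. ,   0. , -22.1])) (array([-357.8, -398.2,    3.6]), array([ -9.3, -47.4, -20.8]))
```

>>> {"fn": "servo_tool", "kwargs": {
  "motion": "1 -340 -407 -40 0 0 -22; 1 -340 -407 -40 0 0 -22; 1 -340 -407 -40 0 0 -22; 1 -340 -407 -40 0 0 -22; 1 -340 -407 -40 0 0 -22; 1 -340 -407 -40 0 0 -22; 1 -340 -407 -40 0 0 -22; 1 -340 -407 -40 0 0 -22; 1 -340 -407 -40 0 0 -22; 1 -340 -407 -40 0 0 -22; 1 -340 -407 -40 0 0 -22; 1 -340 -407 -40 0 0 -22; 1 -340 -407 -40 0 0 -22; 1 -340 -407 -40 0 0 -22; 1 -340 -407 -40 0 0 -22",
  "grip_force": 15
}}

```text
time: 2.25
tool_pos: [0.3995, 0.0557, 0.2734]
ee_rot: [180.0, -0.0, 177.2]
ft_force: [0.1, 0.1, 0.4]
gripper_width: 0.007
```

```bash
python3 - <<'E'
from h import *
o=bot.observe();print(o["joints"],cmd([.42,.054,.20],Rt(48,-2.8)))
im=bot.read_camera("wrist"); cv2.imwrite("pics/w1.png",im[:,:,::-1])
im=bot.read_camera("top"); cv2.imwrite("pics/t1.png",cv2.resize(im[140:400,190:450,::-1],None,fx=2.3,fy=2.3))
E
```

```text
[-8.04698681e+00  9.51770107e+00  1.08795345e+02  1.97842940e-02
  6.17273739e+01 -9.52703544e+01] (array([-20.6,  -0.7,  73.4]), array([  0., -48.,   0.]))
```

View pics/w1.png

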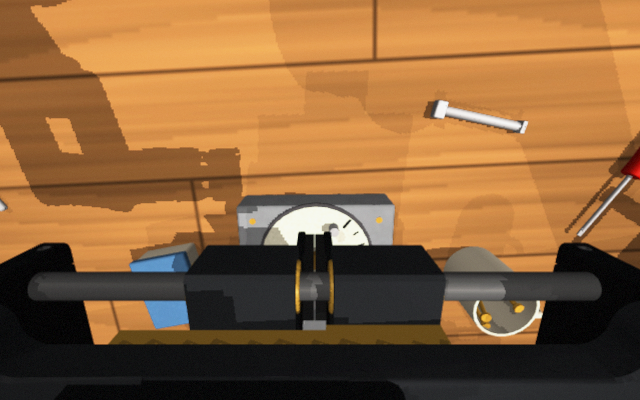

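View pics/t1.png

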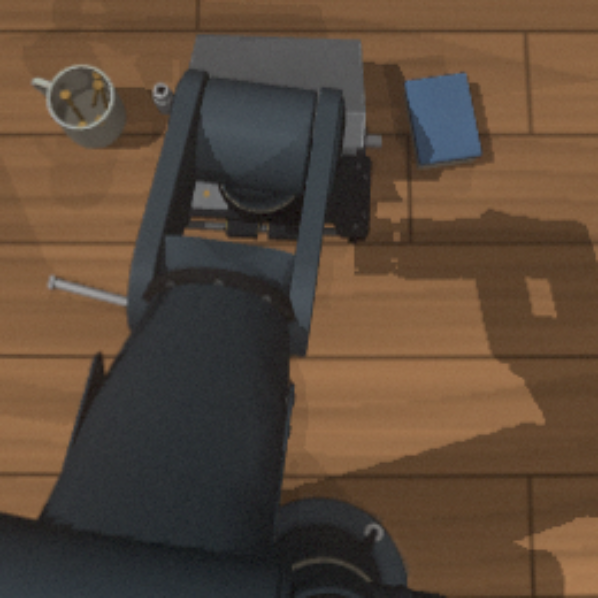

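>>> {"fn": "servo_tool", "kwargs": {
  "motion": "1 -5 -1 15 0 -8 0; 1 -8 -1 30 0 -16 0; 1 -11 -1 45 0 -24 0; 1 -14 -1 60 0 -32 0; 1 -17 -1 70 0 -40 0; 1 -20 -1 73 0 -48 0; 1 -20 -1 73 0 -48 0; 1 -20 -1 73 0 -48 0; 1 -20 -1 73 0 -48 0; 1 -20 -1 73 0 -48 0"
}}

```text
time: 3.35
tool_pos: [0.4238, 0.0769, 0.2922]
ee_rot: [-179.0, 44.3, 177.3]
ft_force: [0.2, -1.0, -0.8]
gripper_width: 0.005
```

```bash
python3 - <<'E'
from h import *
o=bot.observe();print(o["joints"],o["tool_pos"],o["ee_rot"],o["ft_force"]); 
E
```

```text
[  -5.15180032    1.55024075  133.89096986   71.7403695     0.73846438
 -163.52244839] [0.42379609 0.07685983 0.29219906] [-178.95913311   44.32211328  177.34132036] [ 0.24347133 -0.96063143 -0.77919264]
```

```bash
python3 - <<'E'
from h import *
print(cmd([.40,.054,.30],Rt(15,-2.8)))
E
```

```text
(array([ 10.8, -24.3, -21. ]), array([-0.9, 29.3, -0.1]))
```

>>> {"fn": "servo_tool", "kwargs": {
  "motion": "1 3 -6 -6 0 8 0; 1 6 -12 -12 -1 16 0; 1 11 -24 -21 -1 24 0; 1 11 -24 -21 -1 29 0; 1 11 -24 -21 -1 29 0; 1 11 -24 -21 -1 29 0; 1 11 -24 -21 -1 29 0; 1 11 -24 -21 -1 29 0; 1 11 -24 -21 -1 29 0; 1 11 -24 -21 -1 29 0; 1 11 -24 -21 -1 29 0; 1 11 -24 -21 -1 29 0"
}}

```text
time: 4.55
tool_pos: [0.3992, 0.0544, 0.2996]
ee_rot: [179.9, 15.3, 177.1]
ft_force: [-0.3, 0.3, -0.6]
gripper_width: 0.008
```

```bash
python3 - <<'E'
from h import *
o=bot.observe();print(o["joints"],o["tool_pos"],o["ee_rot"],cmd([.405,.054,.20],Rt(25,-2.8)))
E
```

```text
[ -9.68821651   0.88524042 115.92557762   2.57365552  48.01993339
 -98.24215268] [0.39921661 0.05442259 0.29961573] [179.86714009  15.31453513 177.06921352] (array([20.7, -0.4, 97.6]), array([ 0.1, -9.7, -0.1]))
```

>>> {"fn": "servo_tool", "kwargs": {
  "motion": "1 7 0 33 0 -3 0; 1 14 0 66 0 -6 0; 1 20 0 98 0 -10 0; 1 20 0 98 0 -10 0; 1 20 0 98 0 -10 0; 1 20 0 98 0 -10 0"
}}

```text
time: 5.15
tool_pos: [0.4076, 0.0541, 0.2012]
ee_rot: [179.9, 25.5, 177.1]
ft_force: [0.1, 0.5, 1.0]
gripper_width: 0.007
```

```bash
cat > path.py <<'E'
from h import *
o=bot.observe();print(o["joints"].round(1),o["tool_pos"],o["ee_rot"])
H=np.array([.6213,.0462]); w=-.0488
t=np.radians(25); f=np.array([np.cos(t),np.sin(t)]); z=np.array([np.sin(t),-np.cos(t)])
for th in range(40,106,6):
    a=np.radians(th); 
    if th<65: q=.22*np.array([-np.cos(a),np.sin(a)])-.0095*f
    else: q=.207*np.array([-np.cos(a),np.sin(a)])-.011*z-.0095*f
    P=[H[0]+q[0]*np.cos(w),H[1]+q[0]*np.sin(w),.06+q[1]]
    print(th,np.round(P,3),*cmd(P,Rt(25,-2.8),o))
E
python3 path.py
```

```text
[ -10.7   12.   131.3   17.    11.9 -113.6] [0.40756834 0.05408385 0.20119657] [179.86963216  25.47749623 177.06642905]
40 [0.444 0.055 0.197] [-31.5   2.6  19.2] [ 0.1  0.5 -0.1]
46 [0.46  0.054 0.214] [-52.9   2.7  10.8] [ 0.1  0.5 -0.1]
52 [0.477 0.053 0.229] [-75.1   2.7   4.6] [ 0.1  0.5 -0.1]
58 [0.496 0.052 0.243] [-97.8   2.8   0.8] [ 0.1  0.5 -0.1]
64 [0.516 0.051 0.254] [-120.8    2.8   -0.6] [ 0.1  0.5 -0.1]
70 [0.537 0.05  0.26 ] [-142.7    2.9    2.3] [ 0.1  0.5 -0.1]
76 [0.558 0.049 0.267] [-164.1    2.9    5.5] [ 0.1  0.5 -0.1]
82 [0.579 0.048 0.271] [-185.1    2.9   10.9] [ 0.1  0.5 -0.1]
88 [0.601 0.047 0.273] [-205.4    3.    18.5] [ 0.1  0.5 -0.1]
94 [0.622 0.046 0.272] [-224.8    3.    28.2] [ 0.1  0.5 -0.1]
100 [0.644 0.045 0.27 ] [-243.1    3.    39.8] [ 0.1  0.5 -0.1]
```

>>> {"fn": "servo_tool", "kwargs": {
  "motion": "1 -16 2 10 0 0 0; 1 -31 2 19 0 0 0; 1 -36 2 17 0 0 0; 1 -42 2 15 0 0 0; 1 -48 2 13 0 0 0; 1 -53 2 11 0 0 0; 1 -60 2 9 0 0 0; 1 -68 2 7 0 0 0; 1 -75 2 5 0 0 0; 1 -83 2 3 0 0 0; 1 -91 2 2 0 0 0; 1 -98 2 1 0 0 0; 1 -98 2 1 0 0 0; 1 -98 2 1 0 0 0"
}}

```text
time: 6.55
tool_pos: [0.4983, 0.051, 0.2434]
ee_rot: [179.9, 25.7, 177.1]
ft_force: [-0.1, -0.3, 0.1]
gripper_width: 0.008
```

```bash
python3 path.py; python3 - <<'E'
from h import *
im=bot.read_camera("scene"); cv2.imwrite("pics/s2.png",cv2.resize(im[100:280,230:450,::-1],None,fx=3.3,fy=3.3))
E
```

```text
[  -8.5   12.9  117.     5.9   24.6 -100.4] [0.49825612 0.05103996 0.24343932] [179.91610497  25.7148261  177.06820347]
40 [0.444 0.055 0.197] [68.6  1.  18. ] [ 0.   0.7 -0.1]
46 [0.46  0.054 0.214] [47.2  1.1  9.7] [ 0.   0.7 -0.1]
52 [0.477 0.053 0.229] [25.   1.1  3.6] [ 0.   0.7 -0.1]
58 [0.496 0.052 0.243] [ 2.2  1.2 -0.1] [ 0.   0.7 -0.1]
64 [0.516 0.051 0.254] [-20.7   1.2  -1.4] [ 0.   0.7 -0.1]
70 [0.537 0.05  0.26 ] [-42.6   1.3   1.6] [ 0.   0.7 -0.1]
76 [0.558 0.049 0.267] [-64.    1.3   4.9] [ 0.   0.7 -0.1]
82 [0.579 0.048 0.271] [-85.    1.3  10.4] [ 0.   0.7 -0.1]
88 [0.601 0.047 0.273] [-105.2    1.4   18.1] [ 0.   0.7 -0.1]
94 [0.622 0.046 0.272] [-124.6    1.4   27.8] [ 0.   0.7 -0.1]
100 [0.644 0.045 0.27 ] [-142.8    1.5   39.5] [ 0.   0.7 -0.1]
```

View pics/s2.png

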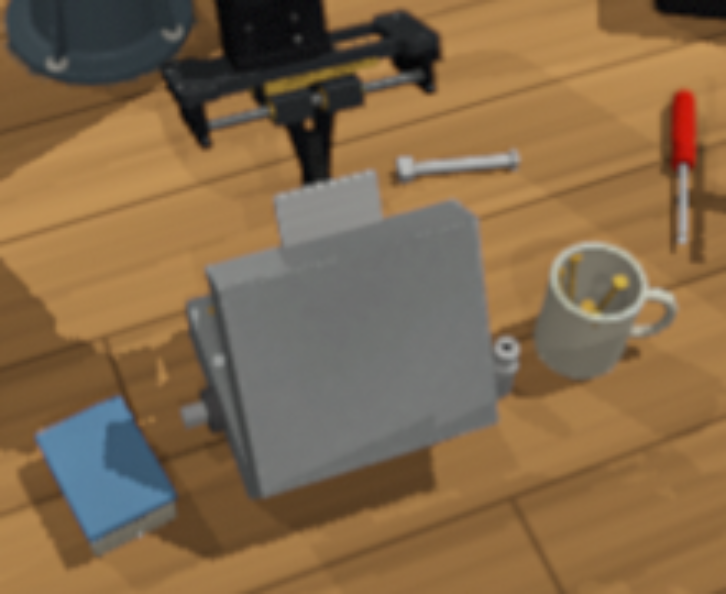

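The lid follows: the tab (zoom 325,205) has the closed fingers in front of it, and the bystanders stand where they were. I'm going on along the arc.

>>> {"fn": "servo_tool", "kwargs": {
  "motion": "1 -8 1 0 0 0 0; 1 -16 1 -1 0 0 0; 1 -24 1 0 0 0 0; 1 -33 1 1 0 0 0; 1 -43 1 2 0 0 0; 1 -50 1 3 0 0 0; 1 -57 1 4 0 0 0; 1 -64 1 5 0 0 0; 1 -71 1 7 0 0 0; 1 -78 1 9 0 0 0; 1 -85 1 11 0 0 0; 1 -92 1 13 0 0 0; 1 -99 1 16 0 0 0; 1 -105 1 18 0 0 0; 1 -112 1 21 0 0 0; 1 -118 1 24 0 0 0; 1 -124 1 28 0 0 0; 1 -124 1 28 0 0 0; 1 -124 1 28 0 0 0"
}}

```text
time: 8.5
tool_pos: [0.6231, 0.0454, 0.2726]
ee_rot: [179.9, 25.9, 177.1]
ft_force: [0.3, 0.6, -0.0]
gripper_width: 0.006
```

```bash
python3 path.py|tail -3; python3 - <<'E'
from h import *
im=bot.read_camera("scene"); cv2.imwrite("pics/s3.png",cv2.resize(im[100:280,230:450,::-1],None,fx=3.3,fy=3.3))
print(bot.observe()["ft_force"])
E
```

```text
88 [0.601 0.047 0.273] [20.   0.7 -9.9] [ 0.   0.9 -0.1]
94 [0.622 0.046 0.272] [ 0.7  0.7 -0.1] [ 0.   0.9 -0.1]
100 [0.644 0.045 0.27 ] [-17.5   0.7  11.6] [ 0.   0.9 -0.1]
[0.05802468 0.07497351 0.51060701]
```

View pics/s3.png

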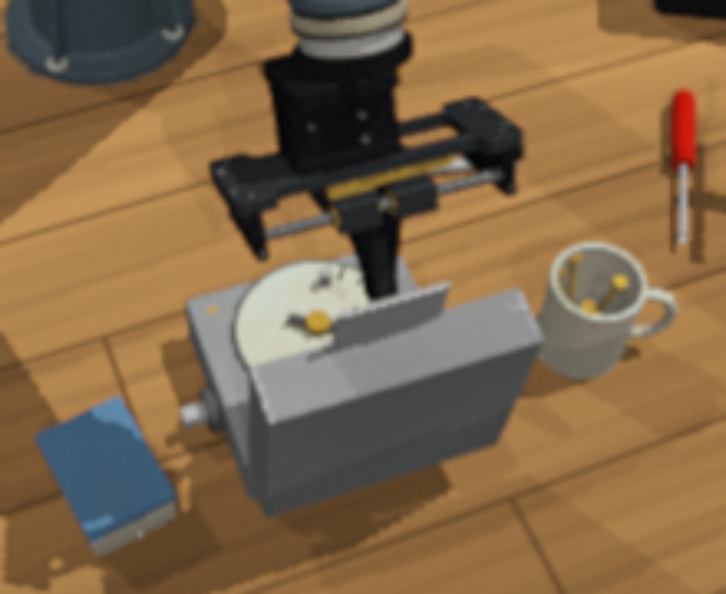

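```bash
cat > lid.py <<'E'
from fit import *
def lid(pts,org,s,b=(.7,2.2)):
    pts={k:np.array(v)/s+org for k,v in pts.items()}
    lo={'tabL':(.22,-.04,0),'tabR':(.22,.04,0),'topL':(.18,-.1,.044),'topR':(.18,.1,.044),'rimL':(.18,-.1,0),'rimR':(.18,.1,0)}
    g=lambda th:np.concatenate([proj("scene",T(r.x,L(th,*lo[k])))[0]-v for k,v in pts.items()])
    s=least_squares(lambda q:g(q[0]),[1.6]); print(np.degrees(s.x),s.fun.reshape(-1,2).round(1))
E
python3 -c "
from lid import *
lid(dict(tabR=(447,287),topL=(268,422),topR=(541,330),rimL=(252,372),rimR=(522,292)),[230,100],3.3)"
```

```text
[95.65107146] [[ 0.  -1.3]
 [-0.5  0.5]
 [ 0.6  3.8]
 [-1.8 -1.6]
 [-1.4 -0.6]]
```

>>> {"fn": "servo_tool", "kwargs": {
  "motion": "1 -6 1 4 0 0 0; 1 -12 1 8 0 0 0; 1 -17 1 11 0 0 0; 1 -17 1 11 0 0 0; 1 -17 1 11 0 0 0; 1 -17 1 11 0 0 0; 1 -10 1 8 0 0 0; 1 0 0 0 0 0 0; 1 30 0 -20 0 0 0; 1 60 0 -40 0 0 0; 1 100 0 -60 0 0 0; 1 150 0 -70 0 0 0; 1 170 0 -70 0 0 0; 1 170 0 -70 0 0 0; 1 170 0 -70 0 0 0; 1 170 0 -70 0 0 0"
}}

```text
time: 10.15
tool_pos: [0.442, 0.0543, 0.2629]
ee_rot: [180.0, 26.1, 177.1]
ft_force: [0.6, -0.1, 0.5]
gripper_width: 0.003
```

```bash
python3 - <<'E'
from h import *
o=bot.observe()
print(o["tool_pos"],o["ee_rot"],o["joints"].round(0))
im=bot.read_camera("scene"); cv2.imwrite("pics/s4.png",cv2.resize(im[100:280,230:450,::-1],None,fx=3.3,fy=3.3))
im=bot.read_camera("wrist"); cv2.imwrite("pics/w4.png",im[:,:,::-1])
for n in ["scene","wrist"]:
    for q in ["dial_center","fin_top","lid_hinge","lid_tab","zero_stop"]:
        r=bot.place_of(q,n); print(n,q,[(x["point"],round(x["confidence"],2)) for x in r[:2]])
E
```

```text
[0.44195489 0.05431988 0.26289617] [179.96814312  26.09553625 177.06350552] [  -9.    6.  122.    7.   26. -102.]
scene dial_center [([322.9, 199.2], 0.81)]
scene fin_top [([340.8, 193.2], 0.72)]
scene lid_hinge [([342.6, 229.3], 0.86)]
scene lid_tab [([348.6, 200.2], 0.73)]
scene zero_stop [([332.9, 182.6], 0.73), ([329.8, 200.5], 0.46)]
wrist dial_center [([315.3, 149.7], 0.77), ([313.5, 152.0], 0.25)]
wrist fin_top [([353.1, 182.2], 0.97)]
wrist lid_hinge [([314.9, 218.4], 0.87)]
wrist lid_tab [([315.0, 137.8], 0.61)]
wrist zero_stop [([335.4, 124.5], 0.57)]
```

View pics/s4.png

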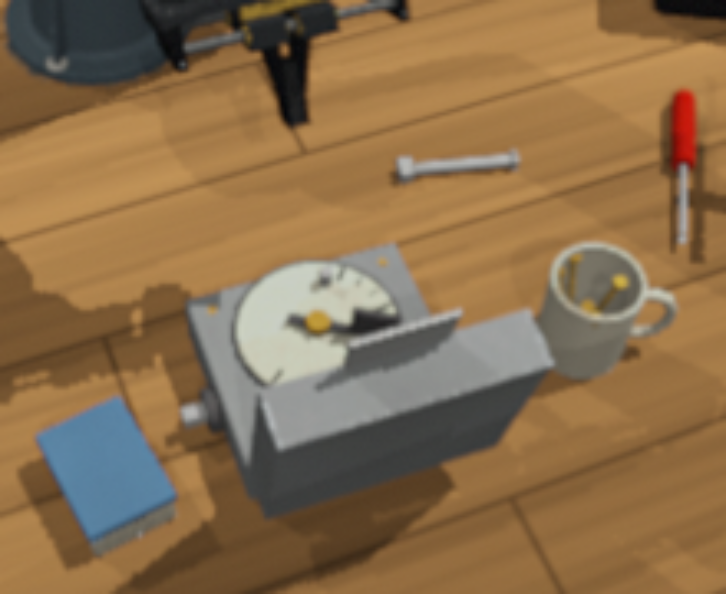

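View pics/w4.png

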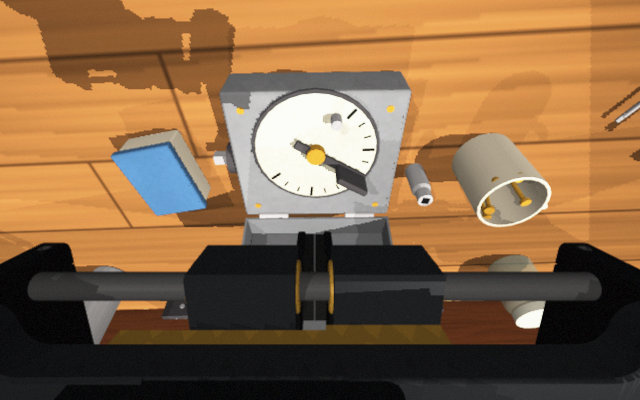

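```bash
python3 - <<'E'
from lid import *
lid(dict(tabR=(461,312),tabL=(349,345),topL=(281,447),topR=(551,362),rimL=(263,395),rimR=(530,313)),[230,100],3.3)
c=ray("wrist",[[315.3,153]],.06)[0]; print("dial",c,"fin",ray("wrist",[[353.1,182.2]],.098)[0],"stop",ray("wrist",[[335.4,118]],.078)[0])
print("pred",T(r.x,[-.02,0,.06]), proj("wrist",T(r.x,[[-.02,0,.06],[-.09,.1,.056],[-.09,-.1,.056]])))
print("scene dial",ray("scene",[[322.9,199.2],[326.5,197]],.06),"fin",ray("scene",[[340.8,193.2]],.098))
s=T(r.x,[[-.02+.048*np.cos(2.45),.048*np.sin(2.45),.078]]);print(s)
E
```

```text
[101.5672068] [[-0.4 -0. ]
 [-1.  -0.2]
 [-1.8  1.4]
 [ 0.3  2.1]
 [-2.6 -1.2]
 [-0.7 -0.1]]
dial [0.50923734 0.05303274 0.06      ] fin [0.52433422 0.0941019  0.098     ] stop [0.45596605 0.07586799 0.078     ]
pred [[0.51138871 0.05159747 0.06      ]] [[314.16905769 154.58348837]
 [410.88617007  95.59104475]
 [217.18438029  96.1146362 ]]
scene dial [[0.50796433 0.04326044 0.06      ]
 [0.50469064 0.05563153 0.06      ]] fin [[0.53104453 0.08628669 0.098     ]]
[[0.47595468 0.08397693 0.078     ]]
```

```bash
python3 - <<'E'
from h import *
im=cv2.imread("pics/w4.png"); z=im[70:220,220:420].copy(); z=cv2.resize(z,None,fx=4,fy=4,interpolation=cv2.INTER_CUBIC)
c=np.array([.5105,.0522])
for ph in [68,73,78]:
    u=np.array([np.cos(np.radians(ph)),np.sin(np.radians(ph))])
    q=(proj("wrist",[[*(c+.028*u),.098],[*(c+.068*u),.098]])-[220,70])*4
    cv2.line(z,tuple(map(int,q[0])),tuple(map(int,q[1])),(0,0,255) if ph==73 else (0,200,0),1)
a=np.radians(np.arange(0,360,3)); q=(proj("wrist",np.c_[c[0]+.074*np.cos(a),c[1]+.074*np.sin(a),a*0+.06])-[220,70])*4
cv2.polylines(z,[q.astype(int).reshape(-1,1,2)],True,(255,0,0),1)
cv2.imwrite("pics/w4z.png",z)
E
```

```text
(no output)
```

View pics/w4z.png

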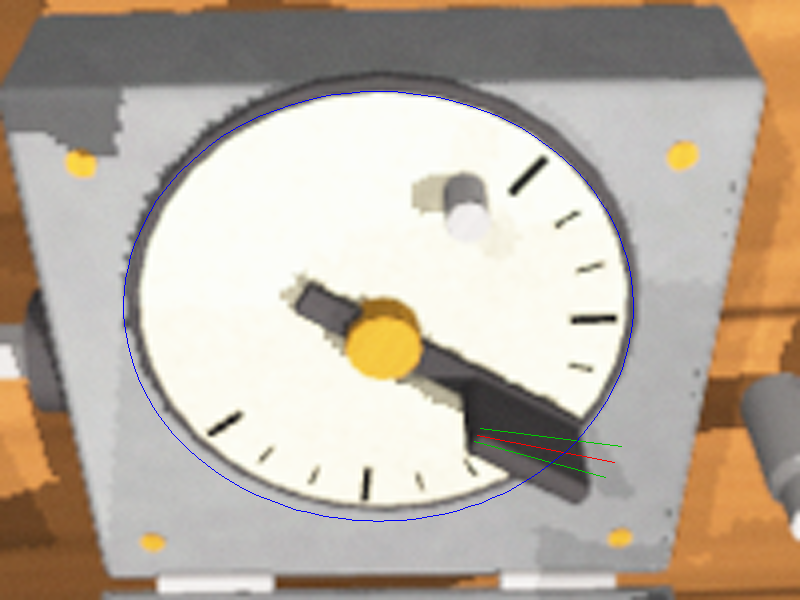

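```bash
python3 - <<'E'
from h import *
P=lambda L,z: ray("wrist",np.array(L)/4+[220,70],z)
a=P([[315,300],[440,365],[383,310]],.063);print("arm",a,np.degrees(np.arctan2(*(a[1]-a[0])[1::-1])))
a=P([[470,452],[580,500]],.098);print("fin",a,np.degrees(np.arctan2(*(a[1]-a[0])[1::-1])),np.linalg.norm(a[1]-a[0]))
a=P([[380,72],[380,508],[125,300],[635,300]],.058);print("dial",a)
print("stop",P([[467,222]],.078))
E
```

```text
arm [[0.49540046 0.0348849  0.063     ]
 [0.51976823 0.06993863 0.063     ]
 [0.49973851 0.05399786 0.063     ]] 55.19473235715286
fin [[0.52458555 0.07683102 0.098     ]
 [0.54412908 0.1084078  0.098     ]] 58.24577430722279 0.03713545856781501
dial [[ 0.43240936  0.05647376  0.058     ]
 [ 0.58039315  0.04918071  0.058     ]
 [ 0.49574619 -0.02029129  0.058     ]
 [ 0.50336644  0.12665836  0.058     ]]
stop [[0.46448752 0.07721227 0.078     ]]
```

```bash
python3 - <<'E'
from h import *
print(cmd([.535,.077,.21],Rt(0,-15)))
E
```

```text
(array([-62.3,  27. ,  87.4]), array([ 2.8, 25.7, 11.9]))
```

>>> {"fn": "servo_tool", "kwargs": {
  "motion": "1 -16 7 22 1 6 3; 1 -31 14 44 1 13 6; 1 -47 20 66 2 19 9; 1 -62 27 87 3 26 12; 1 -62 27 87 3 26 12; 1 -62 27 87 3 26 12; 1 -62 27 87 3 26 12; 1 -62 27 87 3 26 12"
}}

```text
time: 11.55
tool_pos: [0.533, 0.0771, 0.2109]
ee_rot: [-179.8, -0.2, 164.8]
ft_force: [0.2, -1.1, 0.5]
gripper_width: 0.008
```

```bash
python3 - <<'E'
from h import *
o=bot.observe();print(o["tool_pos"],o["ee_rot"],o["joints"].round(0)); print(cmd([.554,.079,.15],Rt(0,-15)),cmd([.554,.079,.087],Rt(0,-15)))
im=bot.read_camera("wrist"); cv2.imwrite("pics/w5.png",im[:,:,::-1])
E
```

```text
[0.53302301 0.07713538 0.21094351] [-179.79855167   -0.2175922   164.84120275] [ -4.  25.  96.  -0.  59. -78.]
(array([-20. ,   7.5,  60.8]), array([-0.2, -0.2, -0.2])) (array([-20.2,   7.7, 123.8]), array([-0.2, -0.2, -0.2]))
```

View pics/w5.png

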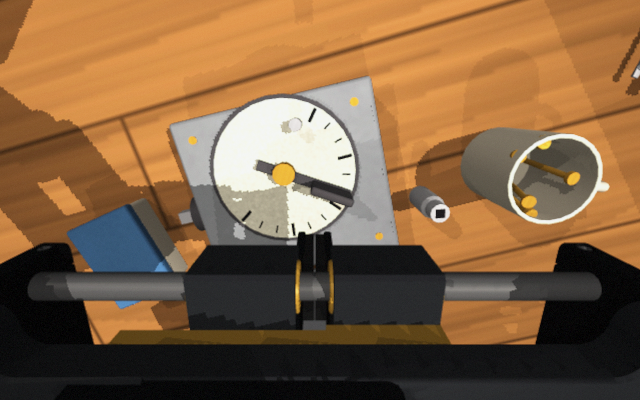

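```bash
cat > ov.py <<'E'
import sys
from h import *
def ov(src,dst,ph,x0,y0,w=200,h=150,obs=None):
    im=cv2.imread(src); z=cv2.resize(im[y0:y0+h,x0:x0+w],None,fx=4,fy=4,interpolation=cv2.INTER_CUBIC)
    c=np.array([.5065,.053])
    a=np.radians(ph);u=np.array([np.cos(a),np.sin(a)]);v=np.array([u[1],-u[0]])
    pts=[[*(c+r*u+s*v),.098] for r,s in [(.028,.004),(.068,.004),(.068,-.004),(.028,-.004)]]
    q=(proj("wrist",pts,obs)-[x0,y0])*4
    cv2.polylines(z,[q.astype(int).reshape(-1,1,2)],True,(0,0,255),1)
    a=np.radians(np.arange(0,360,3)); q=(proj("wrist",np.c_[c[0]+.074*np.cos(a),c[1]+.074*np.sin(a),a*0+.058],obs)-[x0,y0])*4
    cv2.polylines(z,[q.astype(int).reshape(-1,1,2)],True,(255,0,0),1)
    cv2.imwrite(dst,z)
E
python3 -c "
from ov import *
ov('pics/w5.png','pics/w5z.png',56.5,190,90)"
```

```text
(no output)
```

View pics/w5z.png

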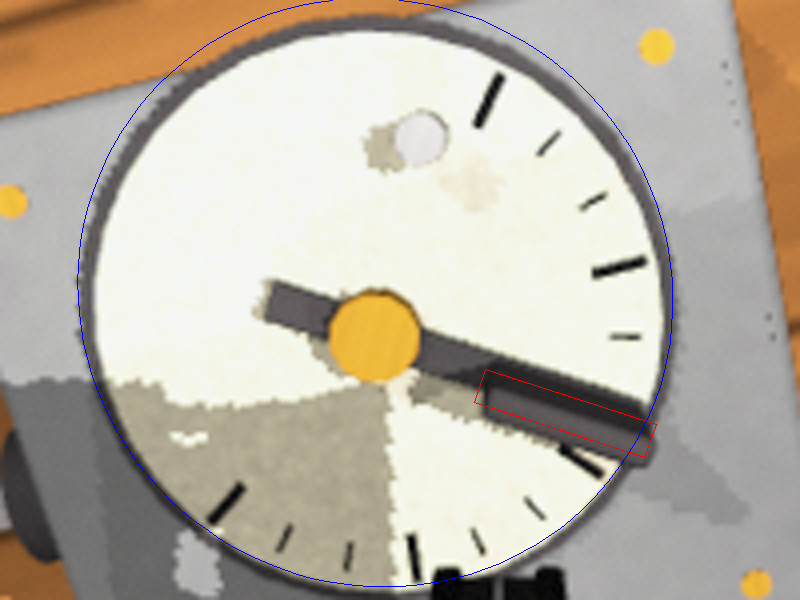

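>>> {"fn": "servo_tool", "kwargs": {
  "motion": "1 -12 4 20 0 0 0; 1 -23 8 40 0 0 0; 1 -23 8 60 0 0 0; 1 -23 8 80 0 0 0; 1 -23 8 95 0 0 0; 1 -23 8 110 0 0 0; 1 -23 8 124 0 0 0; 1 -23 8 124 0 0 0; 1 -23 8 124 0 0 0"
}}

```text
time: 12.5
tool_pos: [0.5569, 0.0785, 0.088]
ee_rot: [-179.8, -0.1, 164.8]
ft_force: [0.4, -0.1, 0.3]
gripper_width: 0.009
```

```bash
cat > sweep.py <<'E'
from h import *
o=bot.observe();print(o["tool_pos"],o["ee_rot"],o["joints"].round(0),o["ft_force"])
c=np.array([.5085,.053]); y=o["ee_rot"][2]%360
for ph in range(52,146,6):
    ty=min(max(ph+90,165),222); d=abs(np.radians(ph+90-ty))
    off=.004+.0095*np.cos(d)+.015*np.sin(d)
    a=np.radians(ph);u=np.array([np.cos(a),np.sin(a)]);v=np.array([u[1],-u[0]])
    P=[*(c+.047*u+off*v),.087]
    print(ph,ty,np.round(P,3),*cmd(P,Rt(0,ty-180),o))
E
python3 sweep.py
```

```text
[0.55685083 0.07847657 0.08801949] [-1.79814801e+02 -1.37242915e-01  1.64835928e+02] [ -3.  37.  98.  -0.  45. -78.] [ 0.40482934 -0.1353512   0.31528981]
52 165 [0.552 0.079 0.087] [ 4.6 -1.1  1. ] [-0.2 -0.1 -0.2]
58 165 [0.548 0.084 0.087] [9.7 2.7 1. ] [-0.2 -0.1 -0.2]
64 165 [0.544 0.088 0.087] [15.3  5.9  1. ] [-0.2 -0.1 -0.2]
70 165 [0.538 0.092 0.087] [21.3  8.4  1. ] [-0.2 -0.1 -0.2]
76 166 [0.533 0.095 0.087] [27.5 10.   1.1] [-0.2 -0.1 -1.2]
82 172 [0.528 0.098 0.087] [32.5 11.1  1.1] [-0.2 -0.1 -7.2]
88 178 [0.524 0.1   0.087] [37.6 11.6  1.1] [ -0.2  -0.2 -13.2]
94 184 [0.519 0.101 0.087] [42.7 11.6  1.1] [ -0.2  -0.2 -19.2]
100 190 [0.514 0.102 0.087] [47.8 11.   1.1] [ -0.2  -0.2 -25.2]
106 196 [0.509 0.102 0.087] [52.8 10.   1.1] [ -0.1  -0.2 -31.2]
112 202 [0.503 0.102 0.087] [57.6  8.4  1.1] [ -0.1  -0.2 -37.2]
118 208 [0.498 0.101 0.087] [62.3  6.3  1.1] [ -0.1  -0.2 -43.2]
124 214 [0.493 0.1   0.087] [66.7  3.7  1.2] [ -0.1  -0.2 -49.2]
130 220 [0.489 0.098 0.087] [70.9  0.7  1.2] [ -0.1  -0.2 -55.2]
136 222 [0.485 0.096 0.087] [74.2 -1.8  1.2] [ -0.1  -0.2 -57.2]
142 222 [0.481 0.095 0.087] [77.1 -4.3  1.2] [ -0.1  -0.2 -57.2]
```

>>> {"fn": "servo_tool", "kwargs": {
  "motion": "1 5 -1 1 0 0 0; 1 7 1 1 0 0 0; 1 10 3 1 0 0 0; 1 12 4 1 0 0 0; 1 15 6 1 0 0 0; 1 18 7 1 0 0 0; 1 21 8 1 0 0 0; 1 24 9 1 0 0 0; 1 27 10 1 0 0 -1; 1 30 11 1 0 0 -4; 1 33 11 1 0 0 -7; 1 35 11 1 0 0 -10; 1 38 12 1 0 0 -13; 1 40 12 1 0 0 -16; 1 43 12 1 0 0 -19; 1 45 11 1 0 0 -22; 1 48 11 1 0 0 -25; 1 50 11 1 0 0 -28; 1 53 10 1 0 0 -31; 1 53 10 1 0 0 -31"
}}

```text
time: 14.5
tool_pos: [0.5083, 0.1024, 0.0871]
ee_rot: [-179.9, -0.2, -164.1]
ft_force: [1.9, -1.1, 0.2]
gripper_width: 0.007
```

```bash
python3 sweep.py | egrep -v "^[5-9]. "; python3 - <<'E'
from h import *
im=bot.read_camera("wrist"); cv2.imwrite("pics/w6.png",im[:,:,::-1])
im=bot.read_camera("scene"); cv2.imwrite("pics/s6.png",cv2.resize(im[100:280,230:450,::-1],None,fx=3.3,fy=3.3))
E
```

```text
[0.5083325  0.10236929 0.08712384] [-1.79928432e+02 -1.76529980e-01 -1.64142778e+02] [  -1.   35.  104.   -0.   41. -107.] [ 1.91131001 -1.1093267   0.18045685]
100 190 [0.514 0.102 0.087] [-4.9 -2.2  0.1] [-0.1 -0.2  5.9]
106 196 [0.509 0.102 0.087] [-0.1 -0.5  0.1] [-0.1 -0.2 -0.1]
112 202 [0.503 0.102 0.087] [4.9 0.6 0.1] [-0.1 -0.2 -6.1]
118 208 [0.498 0.101 0.087] [10.   1.3  0.2] [ -0.1  -0.2 -12.1]
124 214 [0.493 0.1   0.087] [15.1  1.3  0.2] [ -0.   -0.2 -18.1]
130 220 [0.489 0.098 0.087] [20.2  0.9  0.2] [ -0.   -0.2 -24.1]
136 222 [0.485 0.096 0.087] [24.4  0.4  0.2] [ -0.   -0.2 -26.1]
142 222 [0.481 0.095 0.087] [28.2 -0.2  0.2] [ -0.   -0.2 -26.1]
```

View pics/w6.png

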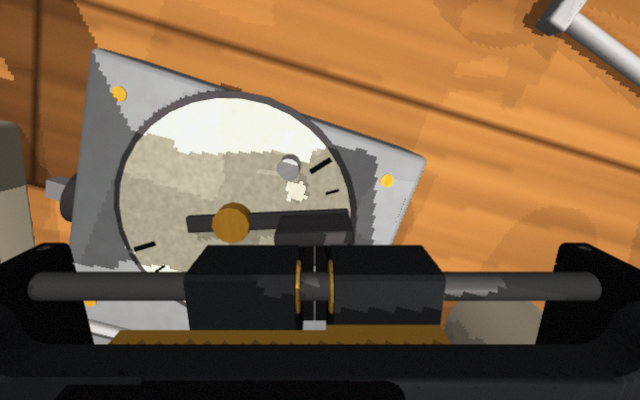

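View pics/s6.png

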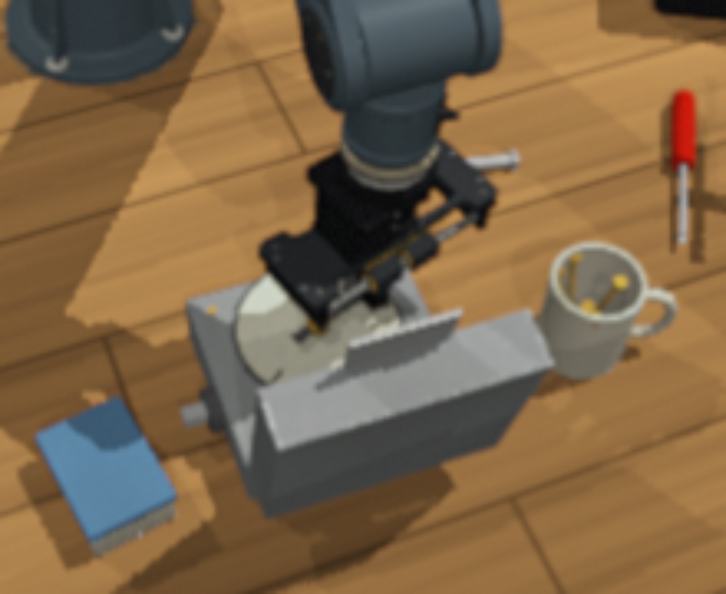

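The hand follows the fingers: the fin is at wrist (315,230) and the stop at (289,167). The force on the tool is about 2 N. I'm going on to about 8 degrees short of the stop.

>>> {"fn": "servo_tool", "kwargs": {
  "motion": "1 2 0 0 0 0 -3; 1 5 1 0 0 0 -6; 1 7 1 0 0 0 -9; 1 10 1 0 0 0 -12; 1 12 1 0 0 0 -15; 1 15 1 0 0 0 -18; 1 17 1 0 0 0 -21; 1 19 1 0 0 0 -23; 1 19 1 0 0 0 -23; 1 19 1 0 0 0 -23"
}}

```text
time: 15.6
tool_pos: [0.4895, 0.0985, 0.0872]
ee_rot: [179.9, -0.2, -141.3]
ft_force: [0.7, 1.7, 1.2]
gripper_width: 0.002
```

```bash
python3 sweep.py | egrep -v "^([5-9].|10.|11.) "; python3 - <<'E'
from h import *
im=bot.read_camera("wrist"); cv2.imwrite("pics/w7.png",im[:,:,::-1])
E
```

```text
[0.48952125 0.09850197 0.08715032] [ 179.92851421   -0.21740494 -141.30819143] [  -1.   34.  107.   -0.   39. -130.] [0.65527533 1.73689688 1.17948543]
124 214 [0.493 0.1   0.087] [-3.7 -1.6  0.1] [ 0.1 -0.2  4.7]
130 220 [0.489 0.098 0.087] [ 1.2 -0.1  0.2] [ 0.1 -0.2 -1.3]
136 222 [0.485 0.096 0.087] [5.2 1.1 0.2] [ 0.1 -0.2 -3.3]
142 222 [0.481 0.095 0.087] [8.9 2.  0.2] [ 0.1 -0.2 -3.3]
```

View pics/w7.png

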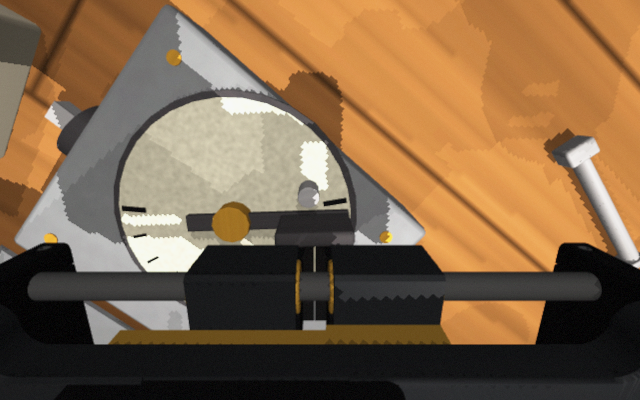

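>>> {"fn": "servo_tool", "kwargs": {
  "motion": "1 1 0 0 0 0 -1; 1 2 0 0 0 0 -2; 1 2.5 0 0 0 0 -3; 1 3 0 0 0 0 -4; 1 3.5 0 0 0 0 -4; 1 4 0 0 0 0 -4; 1 4 0 0 0 0 -4"
}}

```text
time: 16.35
tool_pos: [0.4861, 0.096, 0.0871]
ee_rot: [179.9, -0.2, -137.3]
ft_force: [0.4, 1.7, 0.6]
gripper_width: 0.006
```

```bash
cat > st.py <<'E'
from h import *
bot.read_camera("wrist") 
F=[]
for i in range(3):
    o=bot.observe(); F.append(o["ft_force"]); im=bot.read_camera("wrist")
F=np.mean(F,0); R=Ro.from_euler('xyz',o["ee_rot"],degrees=True).as_matrix()
print(o["time"],o["tool_pos"],o["ee_rot"],"tool-frame force",(R.T@F).round(2))
import sys; cv2.imwrite(sys.argv[1],im[:,:,::-1])
E
python3 st.py pics/w8.png
```

```text
16.5 [0.48629815 0.09578704 0.08709951] [ 179.9155904    -0.24036349 -137.28303042] tool-frame force [-1.45  1.75  0.46]
```

View pics/w8.png

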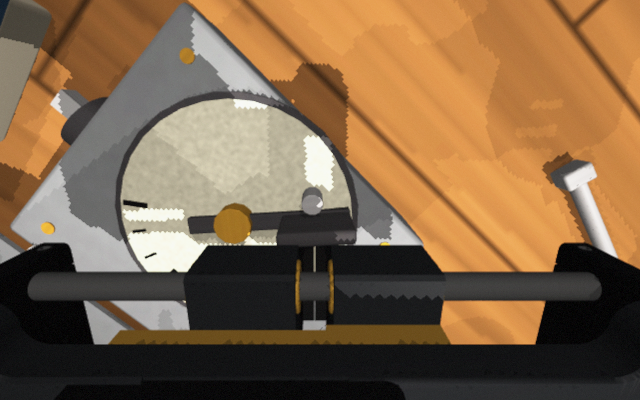

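>>> {"fn": "servo_tool", "kwargs": {
  "motion": "1 0.5 0 0 0 0 0; 1 1 0 0 0 0 0; 1 1.5 0 0 0 0 0; 1 1.5 0 0 0 0 0"
}}

```text
time: 16.95
tool_pos: [0.4852, 0.0948, 0.0871]
ee_rot: [179.9, -0.2, -137.3]
ft_force: [1.3, 2.3, -0.0]
gripper_width: 0.005
```

```bash
python3 st.py pics/w9.png
```

```text
17.1 [0.48519106 0.09474827 0.08710697] [ 179.91523465   -0.24315951 -137.28333917] tool-frame force [-2.07  1.5   0.02]
```

>>> {"fn": "servo_tool", "kwargs": {
  "motion": "1 0.5 0 0 0 0 0; 1 1 0 0 0 0 0; 1 1.5 0 0 0 0 0; 1 1.5 0 0 0 0 0"
}}

```text
time: 17.55
tool_pos: [0.4851, 0.0945, 0.0872]
ee_rot: [179.9, -0.1, -137.3]
ft_force: [1.8, 7.1, -2.3]
gripper_width: 0.006
```

```bash
python3 st.py pics/w9.png
```

```text
17.7 [0.48505894 0.09453386 0.08718798] [ 1.79948878e+02 -9.56661817e-02 -1.37328304e+02] tool-frame force [-5.77  3.41  1.29]
```

>>> {"fn": "servo_tool", "kwargs": {
  "motion": "1 1.2 0 0 0 0 0; 1 1.6 0 0 0 0 0; 1 2 0 0 0 0 0; 1 2 0 0 0 0 0; 1 2 0 0 0 0 0"
}}

```text
time: 18.25
tool_pos: [0.485, 0.0945, 0.0873]
ee_rot: [180.0, 0.1, -137.4]
ft_force: [3.1, 9.4, -3.7]
gripper_width: 0.007
```

```bash
python3 st.py pics/w9.png
```

```text
18.4 [0.48504331 0.09445072 0.08725406] [ 1.79989420e+02  1.28055881e-01 -1.37409543e+02] tool-frame force [-8.01  4.72  2.56]
```

View pics/w9.png

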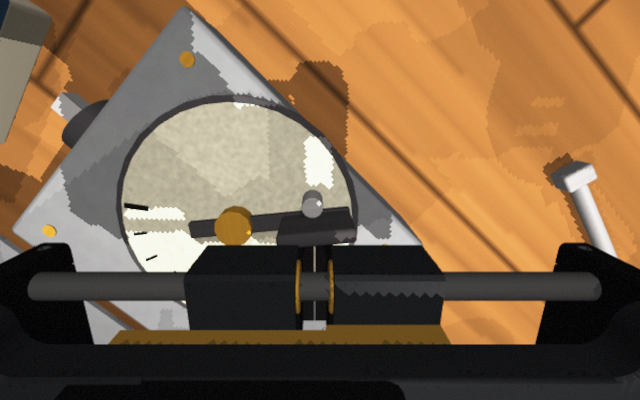

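>>> {"fn": "servo_tool", "kwargs": {
  "motion": "1 2.2 0 0 0 0 0; 1 2.4 0 0 0 0 0; 1 2.4 0 0 0 0 0; 1 2.4 0 0 0 0 0; 1 2.4 0 0 0 0 0; 1 2.4 0 0 0 0 0; 1 2.4 0 0 0 0 0; 1 2.4 0 0 0 0 0; 1 2.4 0 0 0 0 0; 1 2.4 0 0 0 0 0; 1 2.4 0 0 0 0 0; 1 2.4 0 0 0 0 0; 1 2.4 0 0 0 0 0"
}}

```text
time: 19.75
tool_pos: [0.485, 0.0944, 0.0873]
ee_rot: [-180.0, 0.4, -137.5]
ft_force: [3.7, 10.6, -2.9]
gripper_width: 0.002
```

```bash
python3 st.py pics/w10.png
```

```text
19.9 [0.48504143 0.09439644 0.08730271] [-179.9612222     0.39593611 -137.50247389] tool-frame force [-9.71  5.69  3.31]
```

>>> {"fn": "servo_tool", "kwargs": {
  "motion": "1 1 0 0 0 0 0; 1 0 0 0 0 0 0; 1 -3 0 0 0 0 0; 1 -8 0 0 0 0 0; 1 -14 0 0 0 0 0; 1 -14 0 0 0 0 0; 1 -14 0 -30 0 0 0; 1 -14 0 -70 0 0 0; 1 20 0 -120 0 0 10; 1 60 0 -140 0 0 20; 1 90 0 -140 0 0 30; 1 90 0 -140 0 0 30; 1 90 0 -140 0 0 30; 1 90 0 -140 0 0 30; 1 90 0 -140 0 0 30"
}}

```text
time: 21.45
tool_pos: [0.4183, 0.0332, 0.2265]
ee_rot: [179.8, 0.4, -167.4]
ft_force: [-0.5, -0.1, 0.6]
gripper_width: 0.006
```

```bash
python3 st.py pics/w11.png; python3 - <<'E'
from h import *
im=bot.read_camera("scene"); cv2.imwrite("pics/s11.png",cv2.resize(im[100:280,230:450,::-1],None,fx=3.3,fy=3.3))
im=bot.read_camera("top"); cv2.imwrite("pics/t11.png",im[:,:,::-1])
E
```

```text
21.6 [0.41812661 0.03330855 0.22636173] [ 179.82188777    0.32804888 -167.42613845] tool-frame force [-0.58  0.01 -0.22]
```

View pics/w11.png

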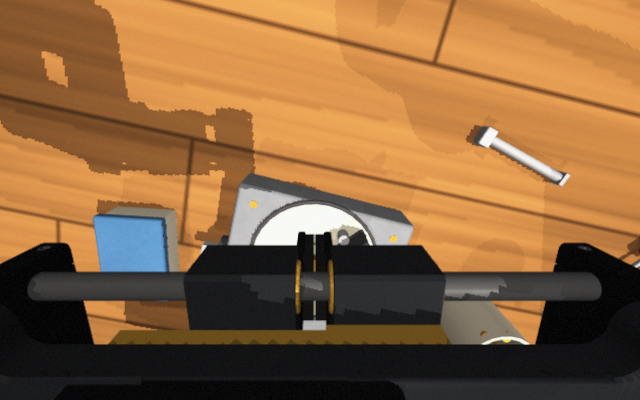

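View pics/s11.png

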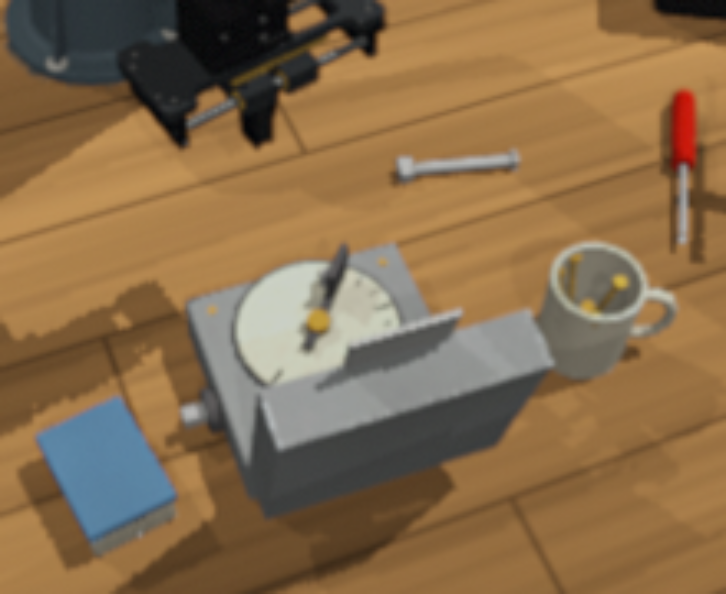

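```bash
python3 - <<'E'
from h import *
print(cmd([.435,.054,.27],Rt(25,-2.8)))
E
```

```text
(array([-21.4,  16.7, -43.4]), array([  3.6, -24.5,  15. ]))
```

>>> {"fn": "servo_tool", "kwargs": {
  "motion": "1 -5 4 -15 1 -6 4; 1 -10 8 -30 2 -12 8; 1 -16 12 -43 3 -18 12; 1 -21 17 -43 4 -24 15; 1 -21 17 -43 4 -24 15; 1 -21 17 -43 4 -24 15; 1 -21 17 -43 4 -24 15; 1 -21 17 -43 4 -24 15"
}}

```text
time: 22.55
tool_pos: [0.4358, 0.0537, 0.2699]
ee_rot: [-179.4, 24.5, 177.4]
ft_force: [-0.7, -0.0, 0.2]
gripper_width: 0.003
```

```bash
python3 st.py pics/w12.png; python3 - <<'E'
import cv2
im=cv2.imread("pics/w12.png");cv2.imwrite("pics/w12z.png",cv2.resize(im[70:220,220:420],None,fx=4,fy=4,interpolation=cv2.INTER_CUBIC))
E
```

```text
22.7 [0.4351474  0.05388548 0.26960471] [-179.44322168   24.50352828  177.36890038] tool-frame force [-0.25 -0.11 -0.1 ]
```

View pics/w12z.png

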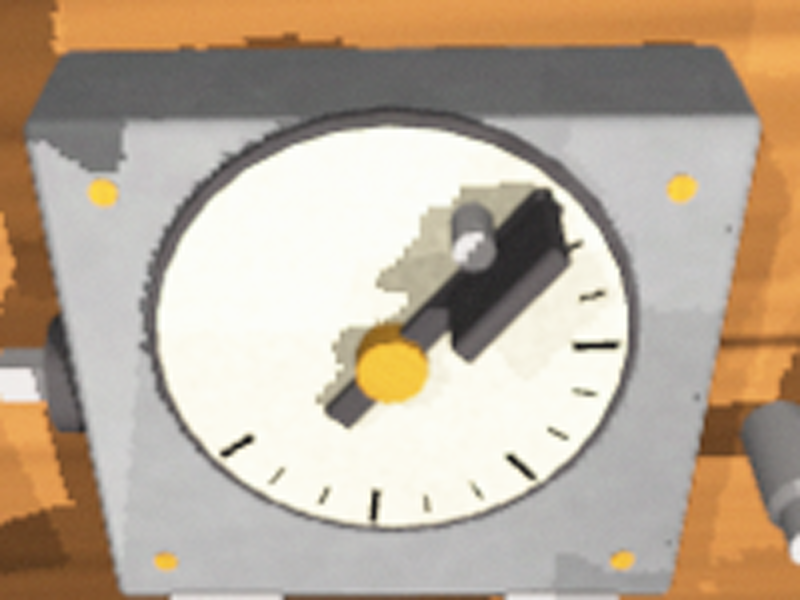

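View pics/t11.png

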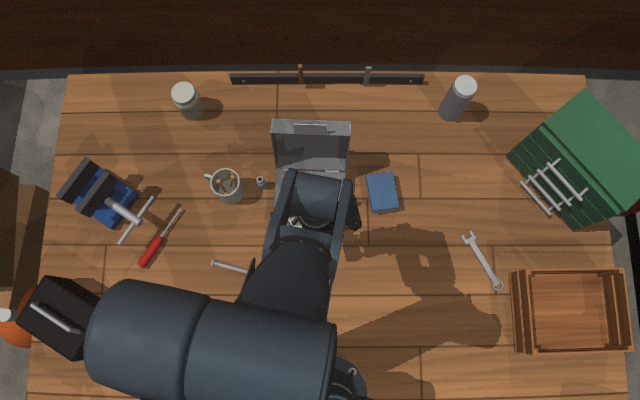

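The fin rests against the stop post (zoom 475,245) and covers the zero tick. The lid stands, and the bystanders are where they were.

```bash
python3 - <<'E'
from h import *
P=lambda L,z: ray("wrist",np.array(L)/4+[220,70],z)
a=P([[465,355],[562,255]],.098);print("fin dir deg in tester",np.degrees(np.arctan2(*(a[1]-a[0])[1::-1]))+2.8,"zero=140.4")
print(bot.hand_in())
E
```

```text
fin dir deg in tester 142.60800374087168 zero=140.4
the job is handed in; nothing more can be done
None
```

The tester is ready and the job is handed in: the lid stands at about 100° and the peak hand is home against its zero stop. The run took about 23 s of the 69 s allowed; `hand_in` gives no verdict.

- **Lid:** I raised it from about 43° by pushing under the tab with closed fingers. After I let go, a fit to the scene picture gave about 101.6°. The last pictures showed it in the same place.
- **Peak hand:** I pushed it round by the fin, about 80°, to the stop. I then pressed it home for over a second; the wrist sensor read about 10 to 12 N, against the 22 N limit.
- **Final hand check:** The last wrist picture shows the fin against the stop post. The fin's direction measured 142.6° against 140.4° expected at zero. That is 2° beyond the stop, which I take as measurement error.
- **Bystanders:** By eye, none of them had moved in the last scene and top pictures. The hinge pin is partly hidden by the arm in the last top view. The arm was clear of everything at hand-in.

The first approach, tilting the tool 48°, ran into wrist joint limits in free air, so I used about 25° instead. An early estimate of the hand's angle was about 16° off; I corrected it from the close-up before pushing.

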